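# Put the dough docker away in its slide-top box

## Task

Put the dough docker away: slide the wooden box's lid all the way open, lift the docker (the tool with the round studded head) up and off its hook, set it down upright on its studs inside the box without dropping it, and then slide the lid fully home again so that it rides over the end ridge and stays shut. Leave the other two tools hanging and do not disturb the other things on the counter.

Things in the scene. Friction and masses are not known exactly. Their poses are not given: they have to be found in the camera images.
- box: dark wooden slide-top box, fixed; outside 120 (own x) x 180 (own y) x 80 mm high. Origin: centre of underside. Floor 8 mm thick; inside x -50 to 50, y -82 to 82 mm; 60 mm from inner floor to the lid's underside. The lid runs in grooves in the two long walls and opens towards own -y; the +y end wall is 80 mm high. A sprung brass ridge 80 mm long lies across the top of the -y end wall.
- box_floor (a point): point on the box's inner floor, 26 mm from the box's centre towards its own +y, 8 mm above the counter: the middle of the part that the open lid uncovers (100 mm by 113 mm)
- lid (a joint): how far the lid is open (m): 0 fully home, 0.115 all the way open (a stop keeps it in). Starts home. A bead under it rides over the sprung ridge between 0.010 and 0.001, crest about 0.005: 6 to 10 N pushes it over either way; elsewhere it slides at 1 to 3 N. Short of the crest it is pushed back out, past it it is drawn home.
- lid_knob (a point): middle of the lid's grip bar, which stands across the lid, over the box's centre when home; moves to the box's own -y as the lid opens. Bar 50 mm (box x) by 14 mm (box y, the way it slides) by 28 mm high; this point is 89 mm above the counter, the bar's top 103 mm, the lid's upper face 75 mm. Axes as the box's.
- docker: dough docker, dark wood, 56 to 98 g, hung upright on one of three hooks. Origin: centre of underside, z up. Studs 5 mm long, ROUND head 46 mm across from z 5 to 15 mm, then a stirrup handle 36 mm wide (own y), 16 mm thick (own x), top bar z 43 to 52 mm; its opening, 20 mm wide, z 15 to 43 mm, runs along own x, the hook through it. Grip the handle's two sides (36 mm apart).
- press: dough press of the same wood and handle as the docker but with a SQUARE head 44 mm wide; hangs on another hook, must stay there. Origin and axes as the docker's.
- scraper: scraper of the same wood and handle but with a NARROW head, 46 mm (own y) by 10 mm (own x); hangs on another hook, must stay there. Origin and axes as the docker's.
- rack: fixed hook rail: steel bar 12 mm thick along own y (-140 to 140 mm), axis 150 mm high, on two wooden posts with a foot. Origin: on the counter below the bar's middle. Three hooks at own y -100, 0 and 100 mm reach out level towards own -x; the tools hang on them at own x = -55 mm, their undersides 110 mm above the counter, axes as the rack's.
- salt_dish: white bowl, 90 mm across, 45 mm high, standing below the hooks; leave alone. Origin: centre of its underside.
- oil_bottle: green bottle, 62 mm across, 190 mm tall; leave standing. Origin: centre of its underside.
- tea_glass: tea glass, 64 mm across, 85 mm high; leave standing. Origin: centre of its underside.
- terminal: grey card terminal lying flat, 75 mm (own x) by 160 mm (own y) by 30 mm high; leave alone. Origin: centre of its underside.
- bread0: lower of two flat breads in a pile, 156 mm across, pile 44 mm high; leave alone. Origin: centre of its underside.
- hook_mid (a point): the middle hook (the other two are alike), where its tool hangs: own x -55 mm, 150 mm high. 6 mm round wire, level and straight to rack x = -75 mm, then turned up to a tip at x = -90 mm whose top is 162 mm high. A tool must rise 9 mm or more to pass the tip; after 22 mm its head meets the wire from below. Axes as the rack's.
Mind the look-alikes: they are no part of the job. Leave any turquoise look-alike of the box alone.

How it is judged (in metres and radians):
On the way, in this order (a step that is already met when the one before it is completed fails the run):
1. the lid is slid all the way open (at least 95 mm) (value of joint lid above 0.095 m), for 0.2 s.
2. the docker, still in the fingers, has been lowered upright into the box to within 15 mm of its floor (contact force between the fingers and docker above 0.3 N and z of docker in the frame of box below 0.023 m and x of docker in the frame of box between -0.05 and 0.05 m and y of docker in the frame of box between -0.082 and 0.082 m and angle between docker's own z axis and vertical below 0.35 rad), for 0.05 s.
3. the lid is pushed home over its ridge (within 3.5 mm) (value of joint lid below 0.0035 m), for 0.2 s.
At the end, for the whole second after the job is handed in: The lid is home past its ridge (open by less than 3.5 mm), the docker stands upright (within 7 degrees) and at rest on its studs on the floor inside the box, and the press and the scraper still hang on their hooks (value of joint lid below 0.0035 m and z of docker in the frame of box between 0.004 and 0.012 m and x of docker in the frame of box between -0.05 and 0.05 m and y of docker in the frame of box between -0.082 and 0.082 m and angle between docker's own z axis and vertical below 0.12 rad and linear speed of docker below 0.03 m/s and height (world z) of each of press, scraper above 0.095 m); the robot touches nothing.
It fails at once if the press or the scraper is knocked off or shoved 40 mm along its hook (distance of any of press, scraper from where it was at the start of the episode above 0.04 m).
It fails at once if the bottle or the glass is tipped over or any bystander is pushed more than 40 mm (angle between any of oil_bottle, tea_glass's own z axis and vertical above 0.5 rad or distance of any of oil_bottle, tea_glass, salt_dish, terminal, bread0 from where it was at the start of the episode above 0.04 m).
It also fails if it takes over 59 s, if anything falls off the work surface, if the arm or the gripper's body presses on something with over 40 N, if the wrist force passes 120 N, or if a joint passes its speed limit or range.

## Robot

A 6-joint arm with a two-finger parallel gripper is mounted at the origin on the work surface. World frame = base frame: x ahead of the robot, y to its left, z up, the work surface at z = 0. Lengths are in mm, angles in rad, forces in N, time in s.
With the tool pointing down it reaches from about 325 to 775 mm from the base axis. Payload 5.5 kg.
Tool frame: the origin (TCP) lies between the finger pads; the fingertips stand 19 mm ahead of it and the grasp point (between the pads) is the TCP (r.tip_reach is the distance from the TCP to the fingertips, in mm); z points along the fingers, x is the direction in which the jaws open and shut, and the axes are right-handed (so a half turn about z gives the same grasp; the last joint's range is limited). The gripper opens to 88 mm and grips with 3 to 60 N. Pads are 20 mm wide; open, the fingers measure 115 mm over their backs; the gripper's body (75 mm by 178 mm) begins 61 mm behind the grasp point.
Start: joints at [-1.399, 0.091, 1.231, -0, 1.82, -0.057], TCP at [136.084, -584.378, 241.631] pointing down, gripper open.
Joint ranges: [-2.87, 2.87], [-0.86, 2.18], [0.17, 2.46], [-1.51, 4.65], [0.06, 2.69], [-2.65, 2.65]. Speed limits (rad/s): [2.57, 2.57, 3.01, 3.14, 3.14, 3.14].

## Interface

Orientations are given as a 3x3 rotation matrix whose columns are the frame's x, y, z axes.
In Python, from rig import r gives the robot as it stands.
- The arm moves only by the tool step_arm, never from a script. Its argument "series" is a list of rows, each an object of numbers: "dx", "dy", "dz": the shift along the tool's x, y, z in cm; "twist": the turn about the tool's z in rad. A call has 1 to 20 rows; each row shifts and turns the commanded pose from where the row before left it, along the tool's axes as they then stand; what a row does not reach is not made up. A row lasts 1/12 s, in which the tool goes at most 41.7 mm and 7.16 degrees, less where a joint would pass 70% of its speed; a pose out of reach is approached as far as the arm can. A call with a gripper value outside its range is refused whole. "gripper" is the closure, from 0 (fully open) to 1 (shut), set as the call begins (left out, the last holds). The fingers move at their own pace and stop on an object; the grip force is fixed at half the most. Time passes only in rows, so rows that do not move let the fingers close. It gives the time, the measured TCP pose, the force and the opening at its end, in the units of the state.
- r.read_state(): the state, without advancing time (a new reading comes with each control period).
- r.capture(name): name is "scene" or "top" or "wrist"; returns the picture (420x560x3 uint8, blue, green, red); there is no depth.
- r.camera_model(name): a dict with "fx", "fy", "cx", "cy" (pixels), "rvec" (rotation vector, rad) and "tvec" (3), from world to camera coordinates, as OpenCV has them; the wrist camera has in their place "hand_eye" (4x4, takes a point from camera to tool coordinates, whose origin is the TCP and whose axes are the tool frame's). Camera axes: x right, y down, z forward; pixel columns grow to the right and rows downward; lengths in mm; the calibration is good to about 2 mm. A picture is of the moment at which its call begins: read the wrist's pose just before it. camera_model takes no time and is no camera call.
- r.close_job(): hands the job in, once; it reports no verdict.
Trained networks look in the newest picture that a camera, given by its name, has taken for a name from the list of things; names that differ only in an ending like _2 or _b are one class to them, and where a whole thing is asked for, a point or a joint stands for the part that bears it (a point fixed in the world has none). Each returns a list of dicts, best first, with "conf" (0 to 1); they miss things now and then, are a little off and sometimes report something else, mostly with a low value. They report only what shows in the picture. A call takes as long as a camera call. They do not tell look-alikes from the thing itself.
- r.masks_of(camera, thing): "pixels" (420x560 bool, what is visible of it) and "bbox" ([left, top, width, height] in pixels, round what is visible of it).
The state is a dict: "time": time; "joints": joint angles; "joint_vel": joint speeds; "joint_efforts": joint torques, N m; "position": TCP position; "ee_rot": TCP orientation; "wrist_force": force on the tool from outside, world axes, zero at the start; "torque": the same for the moment, N m; "finger_gap": finger opening in mm.
Only numpy, scipy, OpenCV 4.12 (cv2) and the standard library are available. Lean on these libraries where they do the work, as an engineer would, in place of code of your own. Each camera call takes 0.05 s, during which the arm holds its last target.

## Working session

There is one attempt and no reset: what is moved stays moved. The work goes in short steps, Python scripts to look and compute and a tool call to move; the robot and the scene stay as the last step left them, time stands still between calls to the robot, and variables do not carry over. Pictures are saved under pics/ and viewed, and the job is handed in when it is done.

Besides the shell and the picture viewer there is one more tool, called after "Emit:" by a JSON object that holds its "method" and its "body", one argument or row to a line. step_arm: Moves the arm, as the interface text tells. Its arguments: {"type":"object","properties":{"series":{"type":"array"},"gripper":{"type":"number"}},"required":["series"]}

```bash
mkdir -p pics; ls; python3 - <<'E'
from rig import r
import cv2
for n in ["scene","top","wrist"]:
    im=r.capture(n); cv2.imwrite(f"pics/{n}0.png",im)
    print(n,r.camera_model(n))
s=r.read_state();print(s)
E
```

```text
pics
scene {'fx': 466.26214406658096, 'fy': 466.26214406658096, 'cx': 282.65650647061335, 'cy': 206.80354787069035, 'rvec': array([ 1.49132469,  2.0130391 , -0.8809891 ]), 'tvec': array([ 155.06972557, -204.12996165, 1566.1808317 ])}
top {'fx': 440.71363671177505, 'fy': 440.71363671177505, 'cx': 283.12953799807013, 'cy': 204.32455591277494, 'rvec': array([ 2.13153679, -2.13687253,  0.19276556]), 'tvec': array([  -7.29650765,  469.63537762, 1305.20178776])}
wrist {'fx': 315.026805185825, 'fy': 315.026805185825, 'cx': 279.1439677411175, 'cy': 206.1246827417436, 'hand_eye': array([[ 9.99999008e-01, -4.21839198e-04, -1.34385492e-03,
        -4.69037421e-01],
       [ 7.70972423e-04,  9.62410276e-01,  2.71598722e-01,
        -7.51273400e+01],
       [ 1.17876880e-03, -2.71599488e-01,  9.62409647e-01,
        -1.42878500e+02],
       [ 0.00000000e+00,  0.00000000e+00,  0.00000000e+00,
         1.00000000e+00]])}
{'time': 0.15, 'joints': array([-1.39869109e+00,  9.17353500e-02,  1.23159746e+00,  4.98585246e-05,
        1.81981419e+00, -5.67198430e-02]), 'joint_vel': array([ 1.17697930e-03, -7.39501833e-04, -1.96614190e-03,  9.04371287e-04,
       -7.26484774e-04,  6.85765665e-05]), 'joint_efforts': array([ 1.66325084e-03, -4.47046244e+01, -4.06907272e+01,  6.99185394e-02,
        2.75107630e-02, -1.17207696e-04]), 'position': array([ 136.0690105 , -584.16825743,  240.74367394]), 'ee_rot': array([[ 2.26845145e-01, -9.73930815e-01, -2.18586136e-04],
       [-9.73929608e-01, -2.26845209e-01,  1.53966079e-03],
       [-1.54910830e-03, -1.36377065e-04, -9.99998791e-01]]), 'wrist_force': array([-0.38220171, -0.31246585, -0.98580806]), 'torque': array([-0.00527721,  0.03129918, -0.02846407]), 'finger_gap': 88.12966350655853}
```

View pics/scene0.png

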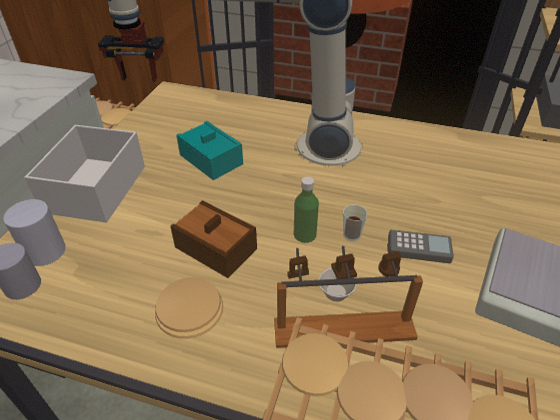

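View pics/top0.png

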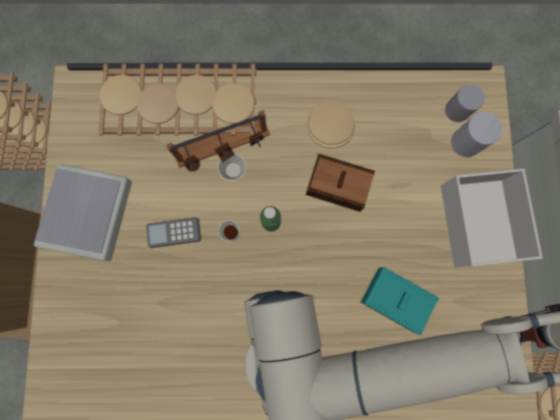

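View pics/wrist0.png

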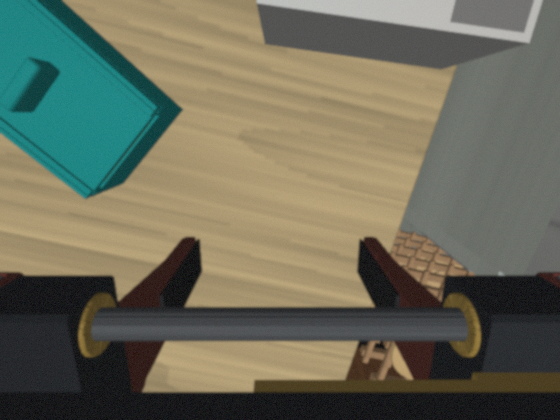

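The scene shows the dark box at (215,238) and a turquoise look-alike at (210,150). The tools hang at scene (298,267), (345,265) and (391,263), which are top (256,140), (225,151) and (192,163). I'll enlarge these to tell the tools apart.

```bash
python3 - <<'E'
import cv2,numpy as np
a=cv2.imread("pics/scene0.png")[235:345,265:430]; b=cv2.imread("pics/top0.png")[105:215,160:325+0]
a=cv2.resize(a,None,fx=4.8,fy=4.8,interpolation=cv2.INTER_CUBIC)
b=cv2.resize(b,None,fx=4.8,fy=4.8,interpolation=cv2.INTER_CUBIC)
cv2.imwrite("pics/c1.png",a);cv2.imwrite("pics/c2.png",b)
c=cv2.imread("pics/top0.png")[140:230,290:390];cv2.imwrite("pics/c3.png",cv2.resize(c,None,fx=6,fy=6,interpolation=cv2.INTER_CUBIC))
from rig import r
for cam in["scene","top"]:
  r.capture(cam)
  for t in ["docker","press","scraper","box","lid_knob","rack"]:
    for m in r.masks_of(cam,t): print(cam,t,m["conf"],m["bbox"],np.argwhere(m["pixels"]).mean(0)[::-1].round(1),m["pixels"].sum())
E
```

```text
scene docker 0.63 [381.0, 253.5, 18.8, 21.7] [389.  262.4] 291
scene press 0.85 [332.9, 254.8, 22.6, 21.9] [343.8 266.1] 414
scene press 0.5 [158.5, 305.1, 64.5, 33.7] [189.7 328.9] 526
scene scraper 0.76 [285.4, 255.1, 24.0, 23.6] [297.8 266.3] 321
scene box 0.72 [176.6, 121.2, 61.6, 57.0] [210.  149.2] 2514
scene box 0.71 [171.0, 199.8, 87.2, 75.0] [214.5 237.5] 4085
scene box 0.51 [272.7, 245.0, 147.8, 101.5] [352.4 311.4] 4823
scene lid_knob 0.93 [173.4, 201.3, 74.9, 47.3] [212.  226.9] 1767
scene lid_knob 0.86 [178.6, 125.6, 53.9, 29.8] [208.5 139.3] 888
scene rack 0.55 [272.1, 246.1, 149.0, 100.9] [352.6 310.8] 4960
top docker 0.5 [308.0, 129.7, 45.3, 21.4] [329.6 142.8] 176
top docker 0.47 [185.2, 156.0, 15.4, 18.0] [192.2 163.4] 205
top press 0.67 [212.1, 144.4, 24.0, 18.6] [224.7 151.7] 247
top scraper 0.54 [254.4, 134.2, 9.4, 11.0] [255.9 138.2] 130
top box 0.72 [304.2, 152.8, 72.2, 58.5] [340.1 182.6] 2694
top box 0.64 [364.1, 266.8, 76.5, 66.7] [399.7 299.8] 3014
top lid_knob 0.97 [310.7, 158.6, 62.5, 45.7] [342.3 180.7] 1738
top rack 0.89 [166.6, 111.5, 104.6, 56.2] [219.1 139.5] 2155
```

View pics/c1.png

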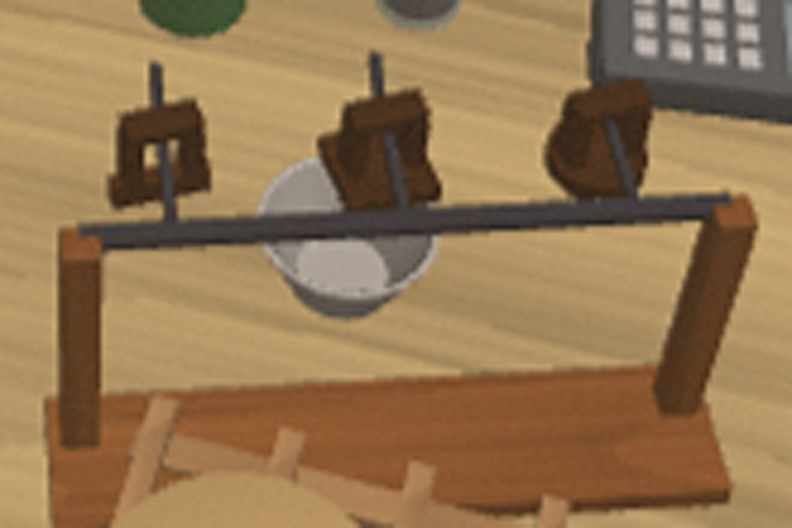

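View pics/c2.png

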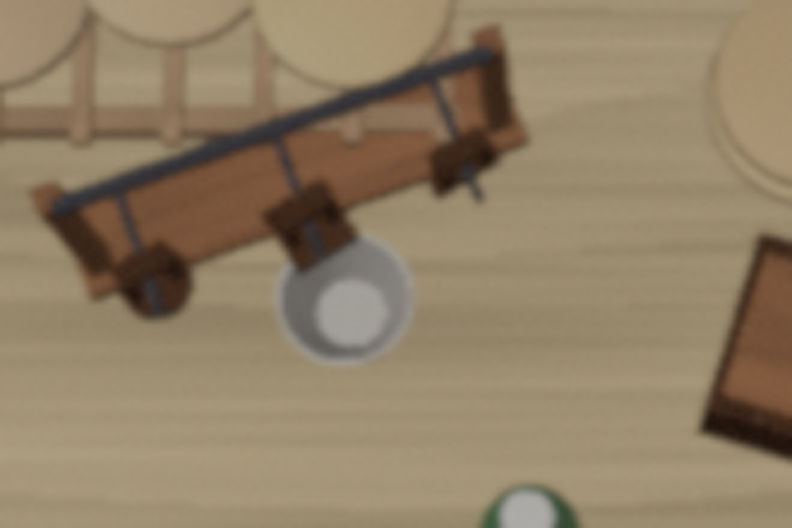

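View pics/c3.png

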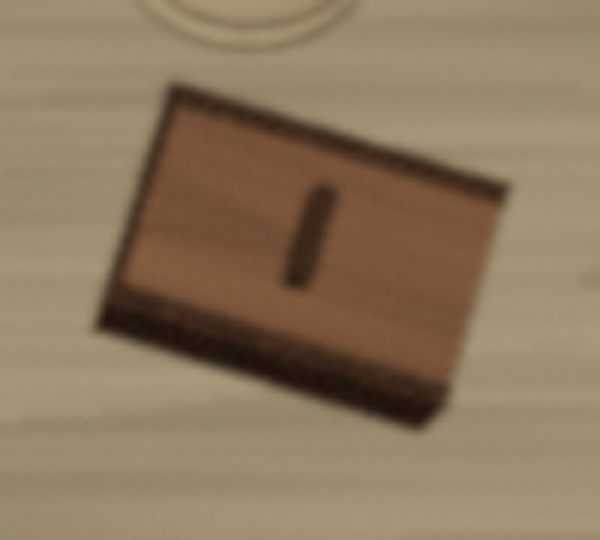

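The docker is the leftmost tool in the top view, (192,163): it has the round disc head. The middle one (225,151) has a square head, so it's the press. The right one (256,139) has a narrow head, so it's the scraper. The box is the dark one at top (341,182). Its left end shows a raised wall and its right end doesn't, so own +y points to image left and the lid opens to the right. Next I'll fit the poses.

```bash
cat > h.py <<'E'
import numpy as np,cv2
from rig import r
from scipy.optimize import minimize
def proj(cam,P):
    c=r.camera_model(cam);K=np.array([[c["fx"],0,c["cx"]],[0,c["fy"],c["cy"]],[0,0,1.]])
    return cv2.projectPoints(np.asarray(P,float).reshape(-1,3),c["rvec"],c["tvec"],K,None)[0].reshape(-1,2)
def back(cam,uv,z):
    c=r.camera_model(cam);R=cv2.Rodrigues(c["rvec"])[0];C=-R.T@c["tvec"]
    d=R.T@np.array([(uv[0]-c["cx"])/c["fx"],(uv[1]-c["cy"])/c["fy"],1]);return C+d*(z-C[2])/d[2]
def pose(p,L):
    x,y,t=p;c,s=np.cos(t),np.sin(t);L=np.asarray(L,float)
    return np.c_[x+c*L[:,0]-s*L[:,1],y+s*L[:,0]+c*L[:,1],L[:,2]]
def sil(cam,pts):
    h=cv2.convexHull(proj(cam,pts).astype(np.float32)).reshape(-1,2)
    S=4;m=np.zeros((420*S,560*S),np.uint8);cv2.fillPoly(m,[np.round((h+.5)*S-.5).astype(np.int32)],1)
    return cv2.resize(m.astype(np.float32),(560,420),interpolation=cv2.INTER_AREA)
E
python3 - <<'E'
from h import *
L=[(a,b,z) for a in(-60,60) for b in(-90,90) for z in(0,80)]
M={}
for cam,near in(("top",(341,182)),("scene",(215,238))):
    r.capture(cam)
    M[cam]=[m["pixels"] for m in r.masks_of(cam,"box") if np.hypot(*(np.argwhere(m["pixels"]).mean(0)[::-1]-near))<12][0]
p0=back("top",(340,182),40);print(p0)
def f(p,cams):
    P=pose((p[0],p[1],p[2]/100),L);return sum(np.abs(sil(c,P)-M[c]).sum()/M[c].sum() for c in cams)
for cams in(("top",),("scene",),("top","scene")):
  best=min((minimize(f,[p0[0],p0[1],t],args=(cams,),method="Nelder-Mead",options=dict(initial_simplex=[[p0[0],p0[1],t],[p0[0]+15,p0[1],t],[p0[0],p0[1]+15,t],[p0[0],p0[1],t+15]],xatol=.1)) for t in(-25,-10)),key=lambda o:o.fun)
  print(cams,best.x,best.fun)
p=best.x
# rack bar ends from c2 crop (top)
def u(x,y):return (160+(x+.5)/4.8-.5,105+(y+.5)/4.8-.5)
def v(x,y):return (265+(x+.5)/4.8-.5,235+(y+.5)/4.8-.5)
A=back("top",u(55,208),150);B=back("top",u(492,53),150);print("rack top",A,B,np.linalg.norm(A-B),(A+B)/2,np.degrees(np.arctan2(*( (A-B)[[1,0]]))))
A=back("scene",v(727,205),150);B=back("scene",v(82,236),150);print("rack scene",A,B,np.linalg.norm(A-B),(A+B)/2,np.degrees(np.arctan2(*( (A-B)[[1,0]]))))
ims={c:cv2.imread(f"pics/{c}0.png") for c in("top","scene")}
for c in ims:
    q=proj(c,pose((p[0],p[1],p[2]/100),L))
    for a in range(8):
        for k in(1,2,4):
            if not a&k: cv2.line(ims[c],tuple(np.round(q[a]*16).astype(int)),tuple(np.round(q[a|k]*16).astype(int)),(0,255,0),1,cv2.LINE_AA,4)
cv2.imwrite("pics/o1.png",np.hstack([cv2.resize(ims["top"][140:230,290:390],None,fx=4,fy=4),cv2.resize(ims["scene"][190:280,165:265],None,fx=4,fy=4)]))
E
```

```text
[ 539.35286195 -184.19497761   40.        ]
('top',) [ 537.18585346 -181.84372837  -30.37658335] 0.02258501494768311
('scene',) [ 537.22091661 -183.70987289  -31.96901236] 0.029496951219512194
('top', 'scene') [ 537.64813082 -182.57731545  -31.15444537] 0.057908714316963796
rack top [614.91662247 312.50179864 150.        ] [712.02705362  52.5827698  150.        ] 277.4677231617828 [663.47183805 182.54228422 150.        ] 110.48659385369457
rack scene [615.63319557 312.42836352 150.        ] [712.88378798  51.47697558 150.        ] 278.48393956093645 [664.25849177 181.95266955 150.        ] 110.43926976922553
```

View pics/o1.png

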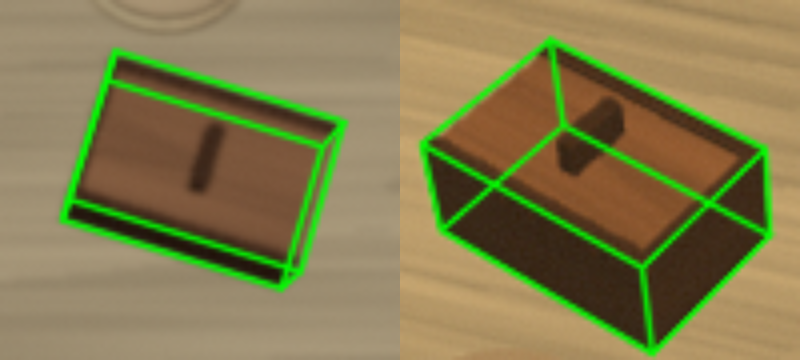

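Both cameras agree on the fits: box (537.5, -182.7, yaw -0.31) and rack (663.9, 182.2, yaw 0.357). I'll move over the knob next.

Emit:
{"method": "step_arm", "body": {
  "series": [
    {"twist": 0.108},
    {"twist": 0.108},
    {"twist": 0.108},
    {"twist": 0.108},
    {"twist": 0.108},
    {"dx": -1.5, "dy": -0.8},
    {"dx": -3.2, "dy": -1.65},
    {"dx": -3.5, "dy": -1.8},
    {"dx": -3.5, "dy": -1.8},
    {"dx": -3.5, "dy": -1.8},
    {"dx": -3.5, "dy": -1.8},
    {"dx": -3.5, "dy": -1.8},
    {"dx": -3.5, "dy": -1.8},
    {"dx": -3.5, "dy": -1.8},
    {"dx": -3.5, "dy": -1.8},
    {"dx": -3.5, "dy": -1.8},
    {"dx": -3.5, "dy": -1.8},
    {"dx": -3.5, "dy": -1.8},
    {"dx": -3.5, "dy": -1.8},
    {"dx": -3.0, "dy": -1.5}
  ]
}}

```text
schema error: expected keys dx, dy, dz, twist
```

Emit:
{"method": "step_arm", "body": {
  "series": [
    {"dx": -1.0, "dy": -0.4},
    {},
    {}
  ]
}}

```text
schema error: expected keys dx, dy, dz, twist
```

```bash
cat >> h.py <<'E'
def wproj(P,s):
    c=r.camera_model("wrist");H=np.eye(4);H[:3,:3]=s["ee_rot"];H[:3,3]=s["position"]
    T=np.linalg.inv(H@c["hand_eye"]);K=np.array([[c["fx"],0,c["cx"]],[0,c["fy"],c["cy"]],[0,0,1.]])
    return cv2.projectPoints(np.asarray(P,float).reshape(-1,3),cv2.Rodrigues(T[:3,:3])[0],T[:3,3],K,None)[0].reshape(-1,2)
def wback(uv,z,s):
    c=r.camera_model("wrist");H=np.eye(4);H[:3,:3]=s["ee_rot"];H[:3,3]=s["position"];T=H@c["hand_eye"]
    d=T[:3,:3]@np.array([(uv[0]-c["cx"])/c["fx"],(uv[1]-c["cy"])/c["fy"],1]);C=T[:3,3];return C+d*(z-C[2])/d[2]
def wire(im,q):
    for a in range(8):
        for k in(1,2,4):
            if not a&k: cv2.line(im,tuple(np.round(q[a]*16).astype(int).tolist()),tuple(np.round(q[a|k]*16).astype(int).tolist()),(0,255,0),1,cv2.LINE_AA,4)
def cube(x0,x1,y0,y1,z0,z1): return [(a,b,z) for a in(x0,x1) for b in(y0,y1) for z in(z0,z1)]
BOX=(537.5,-182.7,-.31); RACK=(663.9,182.2,.357)
def goto(s,xyz): return (np.asarray(s["ee_rot"]).T@(np.asarray(xyz)-s["position"])/10).round(2)
E
python3 - <<'E'
from h import *
s=r.read_state();im=r.capture("wrist")
print(s["time"],s["position"],s["ee_rot"][:,0],s["wrist_force"])
wire(im,wproj(pose(BOX,cube(-60,60,-90,90,0,80)),s));wire(im,wproj(pose(BOX,cube(-25,25,-7,7,75,103)),s))
cv2.imwrite("pics/w1.png",im)
E
```

```text
1.05 [ 136.07593266 -584.40049203  241.64579846] [ 2.26794322e-01 -9.73942674e-01  6.14627744e-05] [0.21235674 0.68573386 0.14013063]
```

View pics/w1.png

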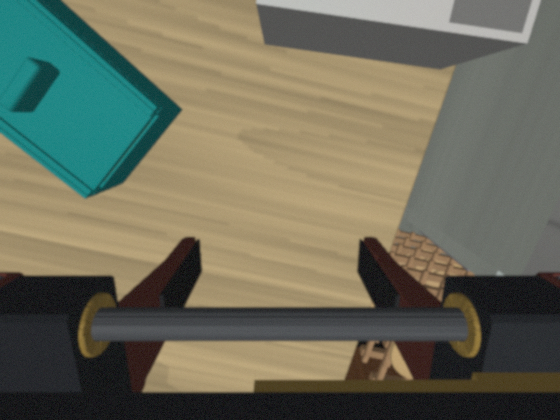

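All keys are needed in each row, so nothing moved. I'll resend with them.

Emit:
{"method": "step_arm", "body": {
  "series": [
    {"dx": 0, "dy": 0, "dz": 0, "twist": 0.108},
    {"dx": 0, "dy": 0, "dz": 0, "twist": 0.108},
    {"dx": 0, "dy": 0, "dz": 0, "twist": 0.108},
    {"dx": 0, "dy": 0, "dz": 0, "twist": 0.108},
    {"dx": 0, "dy": 0, "dz": 0, "twist": 0.108},
    {"dx": -1.5, "dy": -0.8, "dz": 0, "twist": 0},
    {"dx": -3.2, "dy": -1.65, "dz": 0, "twist": 0},
    {"dx": -3.5, "dy": -1.8, "dz": 0, "twist": 0},
    {"dx": -3.5, "dy": -1.8, "dz": 0, "twist": 0},
    {"dx": -3.5, "dy": -1.8, "dz": 0, "twist": 0},
    {"dx": -3.5, "dy": -1.8, "dz": 0, "twist": 0},
    {"dx": -3.5, "dy": -1.8, "dz": 0, "twist": 0},
    {"dx": -3.5, "dy": -1.8, "dz": 0, "twist": 0},
    {"dx": -3.5, "dy": -1.8, "dz": 0, "twist": 0},
    {"dx": -3.5, "dy": -1.8, "dz": 0, "twist": 0},
    {"dx": -3.5, "dy": -1.8, "dz": 0, "twist": 0},
    {"dx": -3.5, "dy": -1.8, "dz": 0, "twist": 0},
    {"dx": -3.5, "dy": -1.8, "dz": 0, "twist": 0},
    {"dx": -3.2, "dy": -1.7, "dz": 0, "twist": 0},
    {"dx": 0, "dy": 0, "dz": 0, "twist": 0}
  ]
}}

```text
time: 2.77
position: [509.4, -210.4, 241.1]
ee_rot: [[-0.297, -0.955, 0.001], [-0.955, 0.297, 0.003], [-0.003, -0.0, -1.0]]
wrist_force: [-0.4, 0.5, 0.3]
finger_gap: 87.8
```

```bash
python3 - <<'E'
from h import *
s=r.read_state();im=r.capture("wrist")
print(s["time"],s["position"],s["ee_rot"][:,0],s["wrist_force"],goto(s,(537.5,-182.7,97)))
cv2.imwrite("pics/w2raw.png",im)
wire(im,wproj(pose(BOX,cube(-60,60,-90,90,0,80)),s));wire(im,wproj(pose(BOX,cube(-25,25,-7,7,75,103)),s))
cv2.imwrite("pics/w2.png",im)
E
```

```text
2.7667 [ 509.37526396 -210.35967615  241.1412616 ] [-0.29712564 -0.95483392 -0.00292114] [-0.43467394  0.46350136  0.2598714 ] [-3.43 -1.86 14.42]
```

View pics/w2.png

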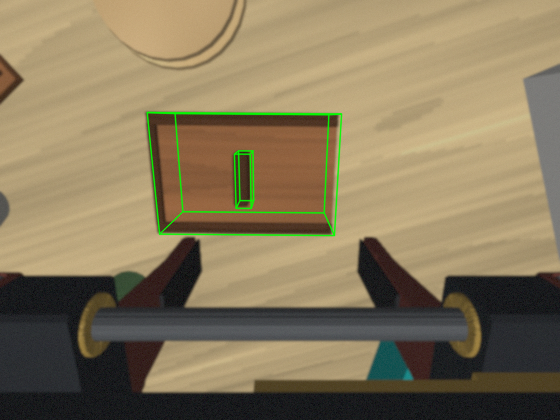

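The overlay matches the box and bar to about 1 px (bar at (244,180), raised end wall at left). I'll go down onto the bar.

Emit:
{"method": "step_arm", "body": {
  "series": [
    {"dx": -1.7, "dy": -0.9, "dz": 0, "twist": 0.008},
    {"dx": -1.73, "dy": -0.96, "dz": 0, "twist": 0},
    {"dx": 0, "dy": 0, "dz": 2.0, "twist": 0},
    {"dx": 0, "dy": 0, "dz": 2.5, "twist": 0},
    {"dx": 0, "dy": 0, "dz": 2.5, "twist": 0},
    {"dx": 0, "dy": 0, "dz": 2.5, "twist": 0},
    {"dx": 0, "dy": 0, "dz": 2.0, "twist": 0},
    {"dx": 0, "dy": 0, "dz": 1.2, "twist": 0},
    {"dx": 0, "dy": 0, "dz": 0.8, "twist": 0},
    {"dx": 0, "dy": 0, "dz": 0.6, "twist": 0},
    {"dx": 0, "dy": 0, "dz": 0, "twist": 0},
    {"dx": 0, "dy": 0, "dz": 0, "twist": 0}
  ]
}}

```text
time: 3.82
position: [534.8, -189.5, 101.7]
ee_rot: [[-0.314, -0.95, 0.001], [-0.95, 0.314, -0.001], [0.0, -0.001, -1.0]]
wrist_force: [0.1, 0.4, 1.0]
finger_gap: 87.7
```

```bash
python3 - <<'E'
from h import *
s=r.read_state()
print(s["time"],s["position"],s["ee_rot"][:,0],s["wrist_force"],goto(s,(537.5,-182.7,97.5)))
im=r.capture("wrist");cv2.imwrite("pics/w3.png",im)
E
```

```text
3.8167 [ 534.76657517 -189.48274688  101.68139445] [-3.13740432e-01 -9.49508772e-01  1.83242896e-04] [0.11767309 0.43761414 1.01565112] [-0.73 -0.05  0.42]
```

View pics/w3.png

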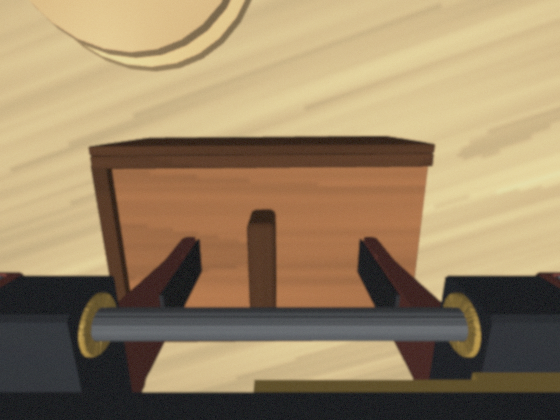

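The bar sits between the fingers, slightly left (col 262 against 280). I'll centre on it, go down 4 mm and close.

Emit:
{"method": "step_arm", "body": {
  "series": [
    {"dx": -0.4, "dy": 0, "dz": 0, "twist": 0},
    {"dx": -0.33, "dy": 0, "dz": 0.2, "twist": 0},
    {"dx": 0, "dy": -0.05, "dz": 0.2, "twist": 0},
    {"dx": 0, "dy": 0, "dz": 0, "twist": 0}
  ]
}}

```text
time: 4.2
position: [537.4, -182.0, 96.4]
ee_rot: [[-0.313, -0.95, -0.0], [-0.95, 0.313, 0.0], [-0.0, 0.0, -1.0]]
wrist_force: [-0.6, -0.1, 0.9]
finger_gap: 88.0
```

Emit:
{"method": "step_arm", "body": {
  "gripper": 1,
  "series": [
    {"dx": 0, "dy": 0, "dz": 0, "twist": 0},
    {"dx": 0, "dy": 0, "dz": 0, "twist": 0},
    {"dx": 0, "dy": 0, "dz": 0, "twist": 0},
    {"dx": 0, "dy": 0, "dz": 0, "twist": 0},
    {"dx": 0, "dy": 0, "dz": 0, "twist": 0},
    {"dx": 0, "dy": 0, "dz": 0, "twist": 0},
    {"dx": 0, "dy": 0, "dz": 0, "twist": 0},
    {"dx": 0, "dy": 0, "dz": 0, "twist": 0},
    {"dx": 0, "dy": 0, "dz": 0, "twist": 0},
    {"dx": 0, "dy": 0, "dz": 0, "twist": 0}
  ]
}}

```text
time: 5.03
position: [537.2, -182.4, 96.7]
ee_rot: [[-0.314, -0.949, 0.0], [-0.949, 0.314, 0.0], [-0.0, -0.0, -1.0]]
wrist_force: [-0.6, 1.2, 0.5]
finger_gap: 24.5
```

Emit:
{"method": "step_arm", "body": {
  "series": [
    {"dx": 0, "dy": 0, "dz": 0, "twist": 0},
    {"dx": 0, "dy": 0, "dz": 0, "twist": 0},
    {"dx": 0, "dy": 0, "dz": 0, "twist": 0},
    {"dx": 0, "dy": 0, "dz": 0, "twist": 0}
  ]
}}

```text
time: 5.37
position: [537.5, -181.6, 96.6]
ee_rot: [[-0.313, -0.95, 0.0], [-0.95, 0.313, 0.001], [-0.001, 0.0, -1.0]]
wrist_force: [0.9, 5.0, -0.9]
finger_gap: 13.9
```

Emit:
{"method": "step_arm", "body": {
  "series": [
    {"dx": 0.3, "dy": 0, "dz": 0, "twist": 0},
    {"dx": 0.5, "dy": 0, "dz": 0, "twist": 0},
    {"dx": 0.8, "dy": 0, "dz": 0, "twist": 0},
    {"dx": 1.0, "dy": 0, "dz": 0, "twist": 0},
    {"dx": 1.0, "dy": 0, "dz": 0, "twist": 0},
    {"dx": 1.0, "dy": 0, "dz": 0, "twist": 0},
    {"dx": 1.0, "dy": 0, "dz": 0, "twist": 0},
    {"dx": 1.0, "dy": 0, "dz": 0, "twist": 0},
    {"dx": 1.0, "dy": 0, "dz": 0, "twist": 0},
    {"dx": 1.0, "dy": 0, "dz": 0, "twist": 0},
    {"dx": 1.0, "dy": 0, "dz": 0, "twist": 0},
    {"dx": 0.8, "dy": 0, "dz": 0, "twist": 0},
    {"dx": 0.5, "dy": 0, "dz": 0, "twist": 0},
    {"dx": 0.3, "dy": 0, "dz": 0, "twist": 0},
    {"dx": 0, "dy": 0, "dz": 0, "twist": 0},
    {"dx": 0, "dy": 0, "dz": 0, "twist": 0},
    {"dx": 0, "dy": 0, "dz": 0, "twist": 0},
    {"dx": 0, "dy": 0, "dz": 0, "twist": 0}
  ]
}}

```text
time: 6.87
position: [502.3, -290.5, 96.7]
ee_rot: [[-0.315, -0.949, 0.002], [-0.949, 0.315, -0.002], [0.001, -0.002, -1.0]]
wrist_force: [5.5, -3.3, -2.9]
finger_gap: 14.3
```

```bash
python3 - <<'E'
from h import *
s=r.read_state()
print(s["time"],s["position"],s["wrist_force"],s["finger_gap"],np.hypot(*(s["position"][:2]-(537.5,-182))))
im=r.capture("wrist");cv2.imwrite("pics/w4.png",im)
E
```

```text
6.8667 [ 502.3268254  -290.50711135   96.67752826] [ 5.53610531 -3.27818766 -2.89155305] 14.27460885182931 114.06553127817345
```

View pics/w4.png

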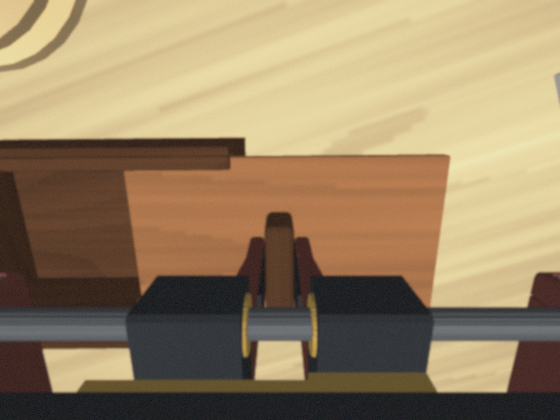

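The lid is open by about 114 mm, with the box interior visible at left. I'll release it and rise.

Emit:
{"method": "step_arm", "body": {
  "gripper": 0.15,
  "series": [
    {"dx": 0, "dy": 0, "dz": 0, "twist": 0},
    {"dx": 0, "dy": 0, "dz": 0, "twist": 0},
    {"dx": 0, "dy": 0, "dz": 0, "twist": 0},
    {"dx": 0, "dy": 0, "dz": 0, "twist": 0},
    {"dx": 0, "dy": 0, "dz": -1.0, "twist": 0},
    {"dx": 0, "dy": 0, "dz": -2.0, "twist": 0},
    {"dx": 0, "dy": 0, "dz": -3.0, "twist": 0},
    {"dx": 0, "dy": 0, "dz": -3.0, "twist": 0},
    {"dx": 0, "dy": 0, "dz": -3.0, "twist": 0},
    {"dx": 0, "dy": 0, "dz": -3.0, "twist": -0.11},
    {"dx": 0, "dy": 0, "dz": -2.0, "twist": -0.11},
    {"dx": 0, "dy": 0, "dz": 0, "twist": -0.11},
    {"dx": 0, "dy": 0, "dz": 0, "twist": -0.11},
    {"dx": 0, "dy": 0, "dz": 0, "twist": -0.11},
    {"dx": 0, "dy": 0, "dz": 0, "twist": -0.11},
    {"dx": 0, "dy": 0, "dz": 0, "twist": 0},
    {"dx": 0, "dy": 0, "dz": 0, "twist": 0}
  ]
}}

```text
time: 8.33
position: [502.0, -288.7, 267.3]
ee_rot: [[0.331, -0.944, 0.0], [-0.944, -0.331, -0.0], [0.0, -0.0, -1.0]]
wrist_force: [0.3, 0.2, 0.6]
finger_gap: 74.2
```

```bash
python3 - <<'E'
from h import *
s=r.read_state()
d=pose(RACK,[(-55,100,148)])[0];b=pose(RACK,[(-125,60,265)])[0]
print(s["time"],s["position"],s["ee_rot"][:,0],np.degrees(np.arctan2(s["ee_rot"][1,0],s["ee_rot"][0,0])),d,b,goto(s,b),goto(s,d),s["finger_gap"])
r.capture("top");
for t in ["oil_bottle","tea_glass","terminal","salt_dish"]:
    m=r.masks_of("top",t)
    if m: print(t,m[0]["conf"],back("top",np.argwhere(m[0]["pixels"]).mean(0)[::-1],60))
im=r.capture("top");cv2.imwrite("pics/t2.png",im)
E
```

```text
8.3333 [ 502.00064269 -288.71249508  267.29691533] [ 3.31168221e-01 -9.43571633e-01  4.27099666e-04] -70.66030107190677 [577.42128499 256.67437043 148.        ] [525.81342314 194.73384577 265.        ] [-44.83 -18.26   0.21] [-48.97 -25.18  11.91] 74.24349010669957
oil_bottle 0.95 [422.57898782  28.98993196  60.        ]
tea_glass 0.62 [386.15160423 151.70840161  60.        ]
terminal 0.7 [380.9494709  317.45844709  60.        ]
salt_dish 0.8 [577.88569839 146.67927803  60.        ]
```

View pics/t2.png

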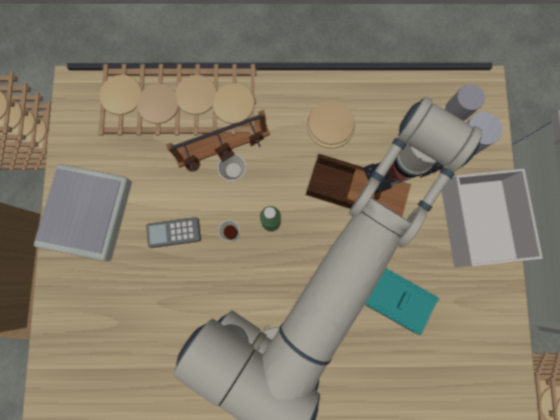

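Emit:
{"method": "step_arm", "body": {
  "series": [
    {"dx": -1.5, "dy": -0.6, "dz": 0, "twist": -0.02},
    {"dx": -3.0, "dy": -1.2, "dz": 0, "twist": 0},
    {"dx": -3.4, "dy": -1.4, "dz": 0, "twist": 0},
    {"dx": -3.4, "dy": -1.4, "dz": 0, "twist": 0},
    {"dx": -3.4, "dy": -1.4, "dz": 0, "twist": 0},
    {"dx": -3.4, "dy": -1.4, "dz": 0, "twist": 0},
    {"dx": -3.4, "dy": -1.4, "dz": 0, "twist": 0},
    {"dx": -3.4, "dy": -1.4, "dz": 0, "twist": 0},
    {"dx": -3.4, "dy": -1.4, "dz": 0, "twist": 0},
    {"dx": -3.4, "dy": -1.4, "dz": 0, "twist": 0},
    {"dx": -3.4, "dy": -1.4, "dz": 0, "twist": 0},
    {"dx": -3.4, "dy": -1.4, "dz": 0, "twist": 0},
    {"dx": -3.4, "dy": -1.4, "dz": 0, "twist": 0},
    {"dx": -3.4, "dy": -1.4, "dz": 0, "twist": 0},
    {"dx": -2.4, "dy": -0.9, "dz": 0, "twist": 0},
    {"dx": -1.2, "dy": -0.3, "dz": 0, "twist": 0},
    {"dx": 0, "dy": 0, "dz": 0, "twist": 0},
    {"dx": 0, "dy": 0, "dz": 0, "twist": 0}
  ]
}}

```text
time: 10.13
position: [514.7, 238.6, 266.6]
ee_rot: [[0.354, -0.935, -0.0], [-0.935, -0.354, -0.001], [0.001, 0.0, -1.0]]
wrist_force: [-0.5, 0.1, -0.5]
finger_gap: 74.7
```

```bash
cat >> h.py <<'E'
def docker_wire(im,s,D,prj,z=110):
    # D = x,y,yaw
    wire(im,prj(pose(D,cube(-8,8,-18,18,z+15,z+52))))
    a=np.linspace(0,2*np.pi,60)
    for h in(5,15):
        q=prj(pose(D,np.c_[23*np.cos(a),23*np.sin(a),0*a+z+h]));cv2.polylines(im,[np.round(q*16).astype(np.int32)],True,(0,255,255),1,cv2.LINE_AA,4)
E
python3 - <<'E'
from h import *
s=r.read_state();im=r.capture("wrist");cv2.imwrite("pics/w5raw.png",im)
d=pose(RACK,[(-55,100,148)])[0]
print(s["time"],s["position"],np.degrees(np.arctan2(s["ee_rot"][1,0],s["ee_rot"][0,0])),goto(s,d))
for k in(-100,0,100):
  c=pose(RACK,[(-55,k,0)])[0]
  docker_wire(im,s,(c[0],c[1],RACK[2]),lambda P:wproj(P,s))
q=wproj(pose(RACK,[(0,-140,150),(0,140,150),(0,100,150),(-75,100,150),(-90,100,160)]),s)
cv2.polylines(im,[np.round(q).astype(int)],False,(255,255,0),1)
cv2.imwrite("pics/w5.png",im)
E
```

```text
10.1333 [514.66165864 238.57371909 266.61719237] -69.26568184059877 [ 0.52 -6.52 11.86]
```

View pics/w5.png

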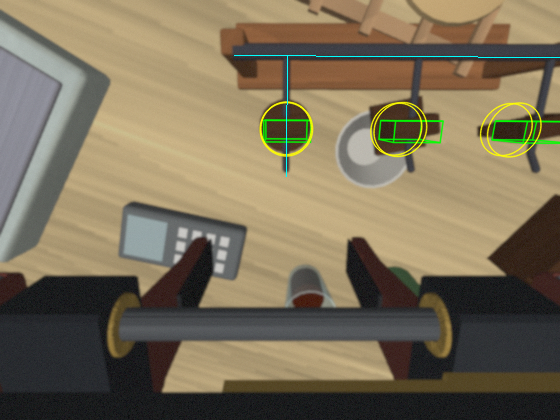

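View pics/w5raw.png

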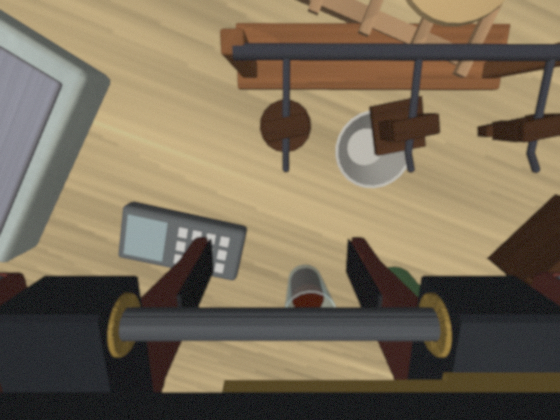

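The overlay lands on the docker's round head (285,126), within about 3 px. I'll align above it and descend.

Emit:
{"method": "step_arm", "body": {
  "series": [
    {"dx": 0.2, "dy": -1.7, "dz": 0, "twist": 0.005},
    {"dx": 0.2, "dy": -2.5, "dz": 0, "twist": 0},
    {"dx": 0.1, "dy": -1.6, "dz": 0, "twist": 0},
    {"dx": 0, "dy": -0.8, "dz": 0, "twist": 0},
    {"dx": 0, "dy": 0, "dz": 0, "twist": 0},
    {"dx": 0, "dy": 0, "dz": 1.5, "twist": 0},
    {"dx": 0, "dy": 0, "dz": 2.0, "twist": 0},
    {"dx": 0, "dy": 0, "dz": 2.0, "twist": 0},
    {"dx": 0, "dy": 0, "dz": 1.5, "twist": 0},
    {"dx": 0, "dy": 0, "dz": 0.5, "twist": 0},
    {"dx": 0, "dy": 0, "dz": 0, "twist": 0},
    {"dx": 0, "dy": 0, "dz": 0, "twist": 0}
  ]
}}

```text
time: 11.18
position: [578.5, 256.6, 192.7]
ee_rot: [[0.348, -0.938, 0.001], [-0.938, -0.348, 0.0], [0.0, -0.001, -1.0]]
wrist_force: [-0.4, 0.1, 0.6]
finger_gap: 74.8
```

```bash
python3 - <<'E'
from h import *
s=r.read_state();im=r.capture("wrist")
d=pose(RACK,[(-54,100,148.5)])[0]
print(s["time"],s["position"],s["wrist_force"],np.degrees(np.arctan2(s["ee_rot"][1,0],s["ee_rot"][0,0])),goto(s,d))
c=pose(RACK,[(-54,100,0)])[0]
docker_wire(im,s,(c[0],c[1],RACK[2]),lambda P:wproj(P,s))
cv2.imwrite("pics/w6.png",im)
im=r.capture("scene");cv2.imwrite("pics/s6.png",cv2.resize(im[200:350,250:450],None,fx=4,fy=4))
E
```

```text
11.1833 [578.47949964 256.57460977 192.68211808] [-0.44127112  0.09231802  0.58611823] -69.64339578750402 [-0.05 -0.    4.42]
```

View pics/w6.png

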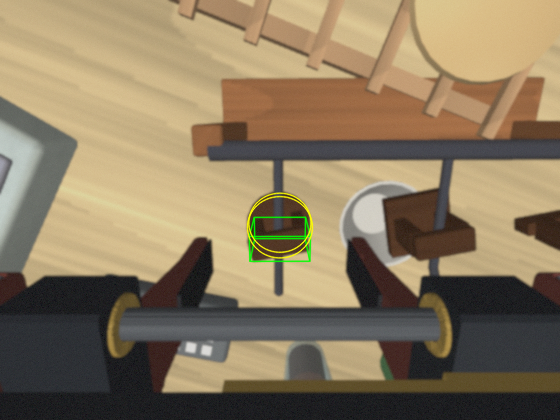

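View pics/s6.png

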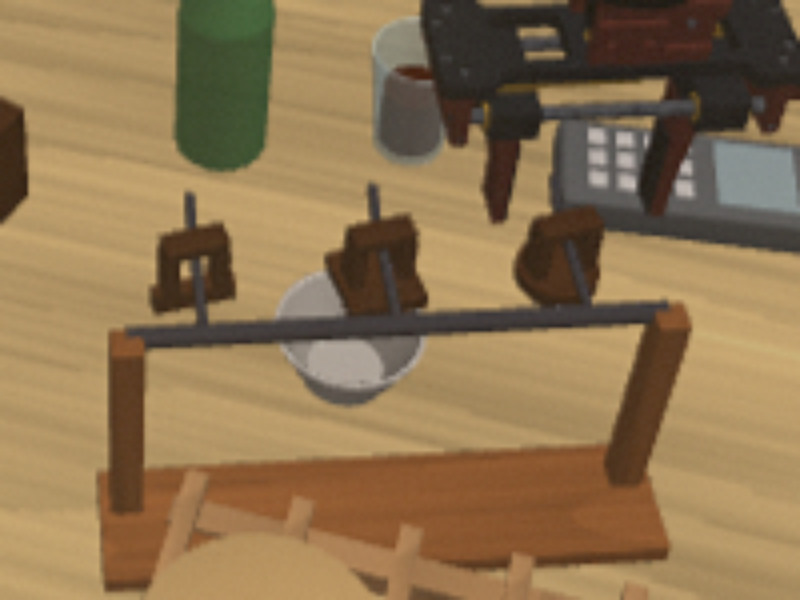

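The overlay is aligned with the docker (279,225). I'll descend 44 mm and close.

Emit:
{"method": "step_arm", "body": {
  "series": [
    {"dx": 0, "dy": 0, "dz": 1.0, "twist": 0},
    {"dx": 0, "dy": 0, "dz": 1.2, "twist": 0},
    {"dx": 0, "dy": 0, "dz": 1.2, "twist": 0},
    {"dx": 0, "dy": 0, "dz": 0.7, "twist": 0},
    {"dx": 0, "dy": 0, "dz": 0.3, "twist": 0},
    {"dx": 0, "dy": 0, "dz": 0, "twist": 0}
  ]
}}

```text
time: 11.78
position: [577.9, 256.8, 145.5]
ee_rot: [[0.348, -0.937, -0.003], [-0.937, -0.348, -0.001], [0.0, 0.003, -1.0]]
wrist_force: [0.3, 0.2, -0.4]
finger_gap: 74.8
```

Emit:
{"method": "step_arm", "body": {
  "gripper": 1,
  "series": [
    {"dx": 0, "dy": 0, "dz": 0, "twist": 0},
    {"dx": 0, "dy": 0, "dz": 0, "twist": 0},
    {"dx": 0, "dy": 0, "dz": 0, "twist": 0},
    {"dx": 0, "dy": 0, "dz": 0, "twist": 0},
    {"dx": 0, "dy": 0, "dz": 0, "twist": 0},
    {"dx": 0, "dy": 0, "dz": 0, "twist": 0},
    {"dx": 0, "dy": 0, "dz": 0, "twist": 0},
    {"dx": 0, "dy": 0, "dz": 0, "twist": 0},
    {"dx": 0, "dy": 0, "dz": 0, "twist": 0},
    {"dx": 0, "dy": 0, "dz": 0, "twist": 0}
  ]
}}

```text
time: 12.62
position: [578.7, 257.1, 147.9]
ee_rot: [[0.348, -0.937, 0.0], [-0.937, -0.348, 0.0], [0.0, -0.001, -1.0]]
wrist_force: [-0.7, 0.9, 2.1]
finger_gap: 37.2
```

```bash
python3 - <<'E'
from h import *
s=r.read_state();im=r.capture("wrist")
print(s["time"],s["position"],s["wrist_force"],s["finger_gap"])
cv2.imwrite("pics/w7.png",im)
E
```

```text
12.6167 [578.74336405 257.09860597 147.93270256] [-0.67431069  0.92627709  2.12782868] 37.233931053505636
```

View pics/w7.png

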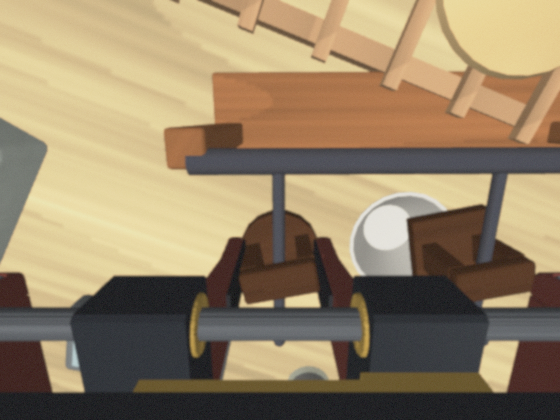

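The fingers are closing on the handle sides (gap 37 mm). I'll let the grip settle, then lift 16 mm.

Emit:
{"method": "step_arm", "body": {
  "series": [
    {"dx": 0, "dy": 0, "dz": 0, "twist": 0},
    {"dx": 0, "dy": 0, "dz": 0, "twist": 0},
    {"dx": 0, "dy": 0, "dz": 0, "twist": 0},
    {"dx": 0, "dy": 0, "dz": 0, "twist": 0},
    {"dx": 0, "dy": 0, "dz": -0.4, "twist": 0},
    {"dx": 0, "dy": 0, "dz": -0.5, "twist": 0},
    {"dx": 0, "dy": 0, "dz": -0.4, "twist": 0},
    {"dx": 0, "dy": 0, "dz": -0.25, "twist": 0},
    {"dx": 0, "dy": 0, "dz": 0, "twist": 0},
    {"dx": 0, "dy": 0, "dz": 0, "twist": 0}
  ]
}}

```text
time: 13.5
position: [578.7, 257.1, 163.4]
ee_rot: [[0.348, -0.937, 0.0], [-0.937, -0.348, 0.0], [-0.0, -0.0, -1.0]]
wrist_force: [0.5, 1.5, -0.7]
finger_gap: 37.3
```

```bash
python3 - <<'E'
from h import *
s=r.read_state();im=r.capture("wrist")
print(s["time"],s["position"],s["wrist_force"],s["finger_gap"])
cv2.imwrite("pics/w8.png",im)
im=r.capture("scene");cv2.imwrite("pics/s8.png",cv2.resize(im[200:350,250:450],None,fx=4,fy=4))
E
```

```text
13.5 [578.70808595 257.12478006 163.36624011] [ 0.5209134   1.54864016 -0.65708349] 37.28000545612184
```

View pics/w8.png

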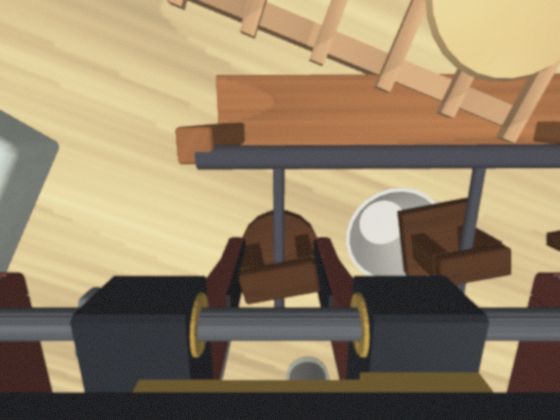

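View pics/s8.png

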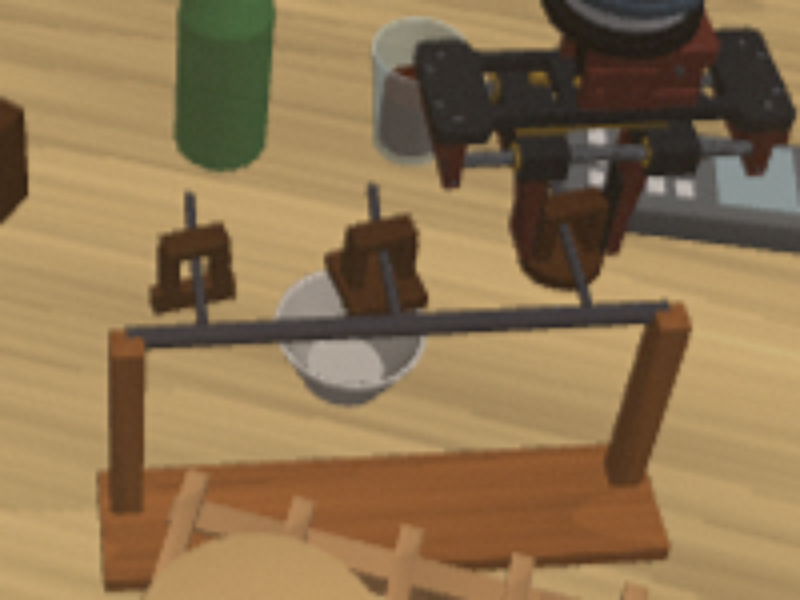

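The docker has come up about 15 mm with the fingers, so its opening should clear the hook tip. I'll slide it out along the hook (tool +y).

Emit:
{"method": "step_arm", "body": {
  "series": [
    {"dx": 0, "dy": 0.4, "dz": 0, "twist": 0},
    {"dx": 0, "dy": 0.7, "dz": 0, "twist": 0},
    {"dx": 0, "dy": 0.9, "dz": 0, "twist": 0},
    {"dx": 0, "dy": 0.9, "dz": 0, "twist": 0},
    {"dx": 0, "dy": 0.9, "dz": 0, "twist": 0},
    {"dx": 0, "dy": 0.9, "dz": 0, "twist": 0},
    {"dx": 0, "dy": 0.9, "dz": 0, "twist": 0},
    {"dx": 0, "dy": 0.9, "dz": 0, "twist": 0},
    {"dx": 0, "dy": 0.9, "dz": 0, "twist": 0},
    {"dx": 0, "dy": 0.6, "dz": 0, "twist": 0},
    {"dx": 0, "dy": 0.3, "dz": 0, "twist": 0},
    {"dx": 0, "dy": 0, "dz": 0, "twist": 0}
  ]
}}

```text
time: 14.6
position: [500.4, 228.0, 163.4]
ee_rot: [[0.348, -0.937, 0.0], [-0.937, -0.348, 0.0], [0.0, -0.001, -1.0]]
wrist_force: [-0.1, -0.6, -0.8]
finger_gap: 37.3
```

```bash
python3 - <<'E'
from h import *
s=r.read_state();im=r.capture("wrist")
print(s["time"],s["position"],s["wrist_force"],s["finger_gap"])
cv2.imwrite("pics/w9.png",im)
im=r.capture("scene");cv2.imwrite("pics/s9.png",cv2.resize(im[180:330,250:450],None,fx=4,fy=4))
E
```

```text
14.6 [500.38605414 227.99607784 163.41702232] [-0.11386821 -0.56524964 -0.81154855] 37.320978497070534
```

View pics/w9.png

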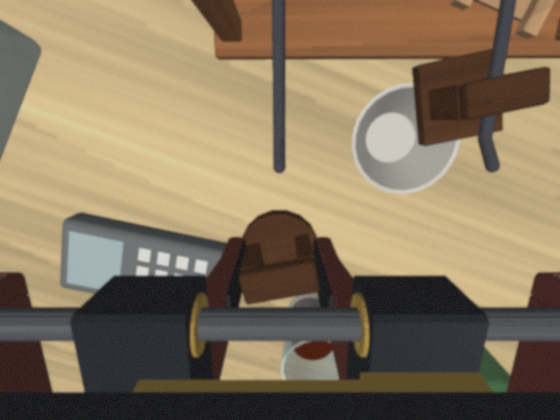

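View pics/s9.png

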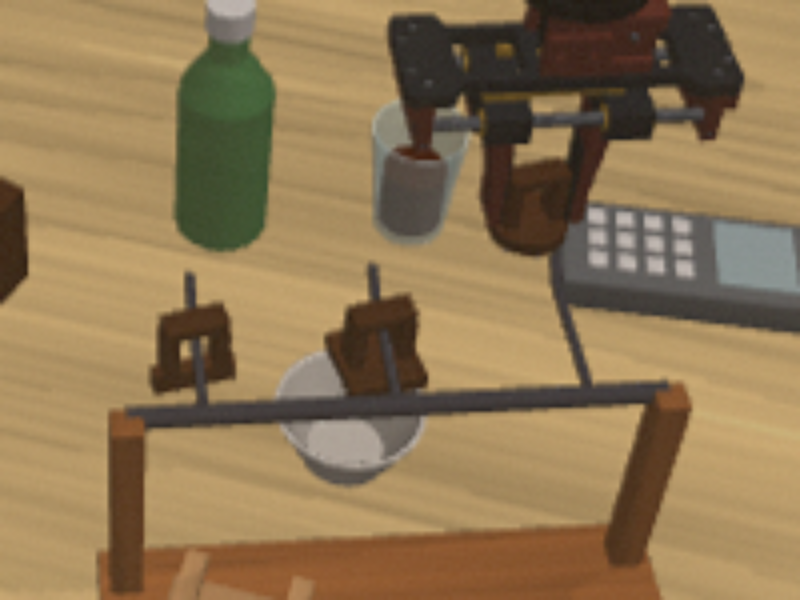

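The docker is free of its hook, and the other two still hang. I'll lift it over the bottle, carry it above the box and twist to align.

Emit:
{"method": "step_arm", "body": {
  "series": [
    {"dx": 0, "dy": 0, "dz": -1.0, "twist": 0},
    {"dx": 0, "dy": 0, "dz": -2.0, "twist": 0},
    {"dx": 0, "dy": 0, "dz": -2.2, "twist": 0},
    {"dx": 0, "dy": 0, "dz": -2.2, "twist": 0},
    {"dx": 0, "dy": 0, "dz": -1.5, "twist": 0},
    {"dx": 0.8, "dy": 0.2, "dz": -0.6, "twist": 0},
    {"dx": 2.0, "dy": 0.5, "dz": 0, "twist": 0},
    {"dx": 2.9, "dy": 0.7, "dz": 0, "twist": 0},
    {"dx": 2.9, "dy": 0.7, "dz": 0, "twist": 0},
    {"dx": 2.9, "dy": 0.7, "dz": 0, "twist": 0},
    {"dx": 2.9, "dy": 0.7, "dz": 0, "twist": 0},
    {"dx": 2.9, "dy": 0.7, "dz": 0, "twist": 0},
    {"dx": 2.9, "dy": 0.7, "dz": 0, "twist": 0},
    {"dx": 2.9, "dy": 0.7, "dz": 0, "twist": 0},
    {"dx": 2.9, "dy": 0.7, "dz": 0, "twist": 0},
    {"dx": 2.9, "dy": 0.7, "dz": 0, "twist": 0},
    {"dx": 2.9, "dy": 0.7, "dz": 0, "twist": 0},
    {"dx": 2.9, "dy": 0.7, "dz": 0, "twist": 0},
    {"dx": 2.0, "dy": 0.5, "dz": 0, "twist": 0},
    {"dx": 1.0, "dy": 0.3, "dz": 0, "twist": 0}
  ]
}}

```text
time: 16.37
position: [545.6, -160.4, 257.2]
ee_rot: [[0.346, -0.938, -0.002], [-0.938, -0.346, -0.0], [-0.0, 0.002, -1.0]]
wrist_force: [-0.0, 0.2, 0.1]
finger_gap: 37.7
```

Emit:
{"method": "step_arm", "body": {
  "series": [
    {"dx": 0, "dy": 0, "dz": 0, "twist": 0.08},
    {"dx": 0, "dy": 0, "dz": 0, "twist": 0.11},
    {"dx": 0, "dy": 0, "dz": 0, "twist": 0.11},
    {"dx": 0, "dy": 0, "dz": 0, "twist": 0.11},
    {"dx": 0, "dy": 0, "dz": 0, "twist": 0.11},
    {"dx": 0, "dy": 0, "dz": 0, "twist": 0.1},
    {"dx": 0, "dy": 0, "dz": 0, "twist": 0.05},
    {"dx": 0, "dy": 0, "dz": 0, "twist": 0},
    {"dx": 0, "dy": 0, "dz": 0, "twist": 0}
  ]
}}

```text
time: 17.12
position: [545.9, -157.0, 258.0]
ee_rot: [[-0.307, -0.952, -0.0], [-0.952, 0.307, 0.0], [-0.0, 0.0, -1.0]]
wrist_force: [-0.6, -0.0, -0.6]
finger_gap: 37.5
```

```bash
python3 - <<'E'
from h import *
s=r.read_state();im=r.capture("wrist")
b=pose(BOX,[(0,26,100)])[0]
print(s["time"],s["position"],s["wrist_force"],s["finger_gap"],np.degrees(np.arctan2(s["ee_rot"][1,0],s["ee_rot"][0,0])),goto(s,b))
wire(im,wproj(pose(BOX,cube(-60,60,-90,90,0,80)),s))
q=wproj(pose(BOX,cube(-7,7,19,33,8,8.1)),s);wire(im,q)
cv2.imwrite("pics/w10.png",im)
im=r.capture("top");cv2.imwrite("pics/t10.png",im)
E
```

```text
17.1167 [ 545.85769249 -157.01259444  257.97063377] [-0.58037682 -0.0057525  -0.56043432] 37.52163387133606 -107.8751234445831 [ 0.1  0.  15.8]
```

View pics/w10.png

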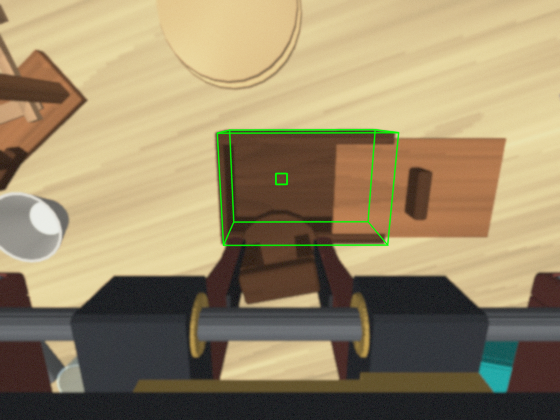

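Centred over the box floor point, the docker is held upright. I'll lower it.

Emit:
{"method": "step_arm", "body": {
  "series": [
    {"dx": 0.1, "dy": 0, "dz": 1.0, "twist": 0},
    {"dx": 0, "dy": 0, "dz": 2.0, "twist": 0},
    {"dx": 0, "dy": 0, "dz": 2.5, "twist": 0},
    {"dx": 0, "dy": 0, "dz": 2.5, "twist": 0},
    {"dx": 0, "dy": 0, "dz": 2.5, "twist": 0},
    {"dx": 0, "dy": 0, "dz": 2.2, "twist": 0},
    {"dx": 0, "dy": 0, "dz": 1.5, "twist": 0},
    {"dx": 0, "dy": 0, "dz": 0.8, "twist": 0},
    {"dx": 0, "dy": 0, "dz": 0, "twist": 0},
    {"dx": 0, "dy": 0, "dz": 0, "twist": 0}
  ]
}}

```text
time: 18.05
position: [545.5, -158.2, 108.1]
ee_rot: [[-0.309, -0.951, -0.0], [-0.951, 0.309, 0.0], [-0.0, 0.0, -1.0]]
wrist_force: [-0.8, 0.8, -0.8]
finger_gap: 37.2
```

```bash
python3 - <<'E'
from h import *
s=r.read_state();im=r.capture("wrist")
print(s["time"],s["position"],s["wrist_force"],s["finger_gap"],goto(s,pose(BOX,[(0,26,48)])[0]))
cv2.imwrite("pics/w11.png",im)
im=r.capture("scene");cv2.imwrite("pics/s11.png",cv2.resize(im[150:290,120:320],None,fx=4,fy=4))
E
```

```text
18.05 [ 545.51079838 -158.23258071  108.10978952] [-0.8310547   0.84164959 -0.83845351] 37.219629579805925 [-0.03  0.01  6.01]
```

View pics/w11.png

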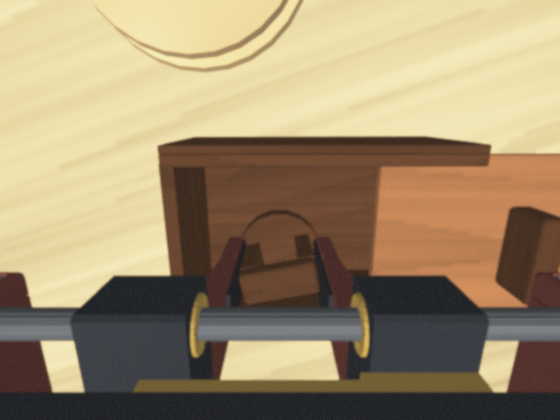

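View pics/s11.png

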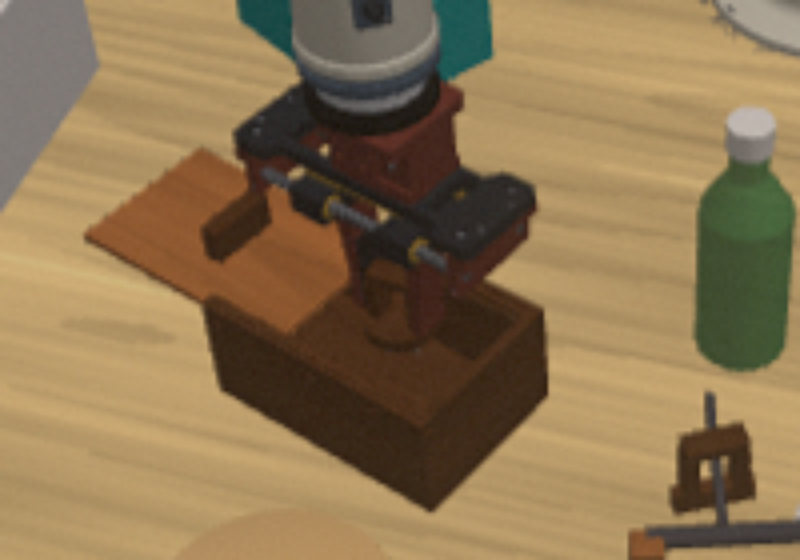

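Emit:
{"method": "step_arm", "body": {
  "series": [
    {"dx": 0, "dy": 0, "dz": 1.0, "twist": 0},
    {"dx": 0, "dy": 0, "dz": 1.3, "twist": 0},
    {"dx": 0, "dy": 0, "dz": 1.3, "twist": 0},
    {"dx": 0, "dy": 0, "dz": 1.0, "twist": 0},
    {"dx": 0, "dy": 0, "dz": 0.6, "twist": 0},
    {"dx": 0, "dy": 0, "dz": 0.4, "twist": 0},
    {"dx": 0, "dy": 0, "dz": 0.2, "twist": 0},
    {"dx": 0, "dy": 0, "dz": 0.1, "twist": 0},
    {"dx": 0, "dy": 0, "dz": 0, "twist": 0},
    {"dx": 0, "dy": 0, "dz": 0, "twist": 0}
  ]
}}

```text
time: 18.98
position: [545.9, -158.3, 49.8]
ee_rot: [[-0.309, -0.951, 0.001], [-0.951, 0.309, -0.0], [0.0, -0.001, -1.0]]
wrist_force: [-0.2, -0.1, -0.3]
finger_gap: 37.6
```

Emit:
{"method": "step_arm", "body": {
  "series": [
    {"dx": 0, "dy": 0, "dz": 0.1, "twist": 0},
    {"dx": 0, "dy": 0, "dz": 0.1, "twist": 0},
    {"dx": 0, "dy": 0, "dz": 0.1, "twist": 0},
    {"dx": 0, "dy": 0, "dz": 0, "twist": 0},
    {"dx": 0, "dy": 0, "dz": 0, "twist": 0}
  ]
}}

```text
time: 19.4
position: [545.6, -158.2, 46.1]
ee_rot: [[-0.309, -0.951, -0.0], [-0.951, 0.309, 0.0], [-0.0, 0.0, -1.0]]
wrist_force: [0.3, 0.1, -1.2]
finger_gap: 37.4
```

Emit:
{"method": "step_arm", "body": {
  "series": [
    {"dx": 0, "dy": 0, "dz": 0.05, "twist": 0},
    {"dx": 0, "dy": 0, "dz": 0.05, "twist": 0},
    {"dx": 0, "dy": 0, "dz": 0, "twist": 0},
    {"dx": 0, "dy": 0, "dz": 0, "twist": 0}
  ]
}}

```text
time: 19.73
position: [545.7, -158.3, 45.9]
ee_rot: [[-0.309, -0.951, 0.0], [-0.951, 0.309, -0.0], [0.0, -0.001, -1.0]]
wrist_force: [-3.0, 0.7, 6.0]
finger_gap: 37.7
```

The floor is touched (+6 N). I'll release with a limited opening, then rise straight up.

Emit:
{"method": "step_arm", "body": {
  "gripper": 0.38,
  "series": [
    {"dx": 0, "dy": 0, "dz": 0, "twist": 0},
    {"dx": 0, "dy": 0, "dz": 0, "twist": 0},
    {"dx": 0, "dy": 0, "dz": 0, "twist": 0},
    {"dx": 0, "dy": 0, "dz": 0, "twist": 0},
    {"dx": 0, "dy": 0, "dz": 0, "twist": 0},
    {"dx": 0, "dy": 0, "dz": -0.5, "twist": 0},
    {"dx": 0, "dy": 0, "dz": -1.0, "twist": 0},
    {"dx": 0, "dy": 0, "dz": -1.5, "twist": 0},
    {"dx": 0, "dy": 0, "dz": -2.0, "twist": 0},
    {"dx": 0, "dy": 0, "dz": -2.5, "twist": 0},
    {"dx": 0, "dy": 0, "dz": -2.5, "twist": 0},
    {"dx": 0, "dy": 0, "dz": -2.0, "twist": 0},
    {"dx": 0, "dy": 0, "dz": -1.0, "twist": 0},
    {"dx": 0, "dy": 0, "dz": 0, "twist": 0},
    {"dx": 0, "dy": 0, "dz": 0, "twist": 0}
  ]
}}

```text
time: 20.98
position: [545.8, -158.3, 175.4]
ee_rot: [[-0.309, -0.951, 0.001], [-0.951, 0.309, -0.0], [0.0, -0.001, -1.0]]
wrist_force: [0.3, 0.2, -0.9]
finger_gap: 54.5
```

```bash
python3 - <<'E'
from h import *
s=r.read_state();im=r.capture("wrist")
print(s["time"],s["position"],s["wrist_force"],s["finger_gap"],goto(s,pose(BOX,[(0,-114,97)])[0]))
docker_wire(im,s,(545.7,-158.3,-.31-np.pi+.1),lambda P:wproj(P,s),8)
cv2.imwrite("pics/w12.png",im)
im=r.capture("scene");cv2.imwrite("pics/s12.png",cv2.resize(im[150:290,120:320],None,fx=4,fy=4))
E
```

```text
20.9833 [ 545.76209637 -158.32220001  175.38545333] [ 0.27130938  0.21079138 -0.86270244] 54.534669990695114 [ 1.397e+01 -1.000e-02  7.840e+00]
```

View pics/w12.png

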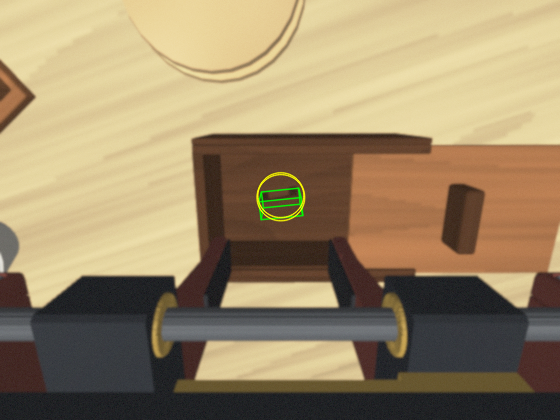

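View pics/s12.png

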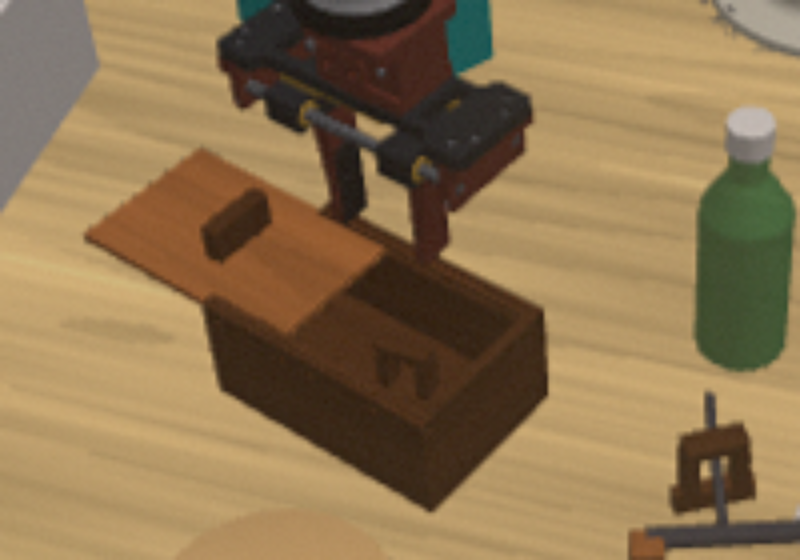

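The docker stands upright in the box (its fitted outline matches at (281,197)). Now back to the lid's bar.

Emit:
{"method": "step_arm", "body": {
  "series": [
    {"dx": 1.0, "dy": 0, "dz": 0, "twist": 0},
    {"dx": 2.0, "dy": 0, "dz": 0, "twist": 0},
    {"dx": 2.8, "dy": 0, "dz": 0, "twist": 0},
    {"dx": 2.8, "dy": 0, "dz": 0, "twist": 0},
    {"dx": 2.8, "dy": 0, "dz": 0, "twist": 0},
    {"dx": 1.8, "dy": 0, "dz": 0, "twist": 0},
    {"dx": 0.77, "dy": 0, "dz": 0, "twist": 0},
    {"dx": 0, "dy": 0, "dz": 1.0, "twist": 0},
    {"dx": 0, "dy": 0, "dz": 1.8, "twist": 0},
    {"dx": 0, "dy": 0, "dz": 1.8, "twist": 0},
    {"dx": 0, "dy": 0, "dz": 1.4, "twist": 0},
    {"dx": 0, "dy": 0, "dz": 0.8, "twist": 0},
    {"dx": 0, "dy": 0, "dz": 0.6, "twist": 0},
    {"dx": 0, "dy": 0, "dz": 0.4, "twist": 0},
    {"dx": 0, "dy": 0, "dz": 0, "twist": 0},
    {"dx": 0, "dy": 0, "dz": 0, "twist": 0}
  ]
}}

```text
time: 22.42
position: [502.8, -291.1, 97.7]
ee_rot: [[-0.309, -0.951, 0.001], [-0.951, 0.309, -0.0], [0.0, -0.001, -1.0]]
wrist_force: [0.8, -0.3, -0.2]
finger_gap: 54.3
```

```bash
python3 - <<'E'
from h import *
s=r.read_state();im=r.capture("wrist")
print(s["time"],s["position"],s["wrist_force"],s["finger_gap"],goto(s,pose(BOX,[(0,-114,97)])[0]))
cv2.imwrite("pics/w13.png",im)
E
```

```text
22.4167 [ 502.76110642 -291.09193841   97.74670286] [ 0.76486203 -0.28384363 -0.19507771] 54.33164628656643 [ 0.02 -0.    0.07]
```

View pics/w13.png

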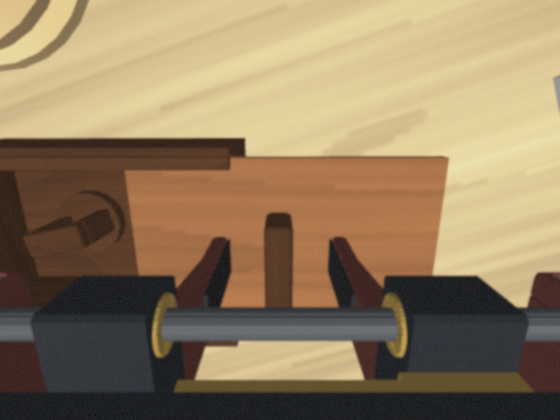

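The bar is centred between the fingers (col 279), and the docker is standing at left. I'll grip the bar.

Emit:
{"method": "step_arm", "body": {
  "gripper": 1,
  "series": [
    {"dx": 0, "dy": 0, "dz": 0.05, "twist": 0},
    {"dx": 0, "dy": 0, "dz": 0, "twist": 0},
    {"dx": 0, "dy": 0, "dz": 0, "twist": 0},
    {"dx": 0, "dy": 0, "dz": 0, "twist": 0},
    {"dx": 0, "dy": 0, "dz": 0, "twist": 0},
    {"dx": 0, "dy": 0, "dz": 0, "twist": 0},
    {"dx": 0, "dy": 0, "dz": 0, "twist": 0},
    {"dx": 0, "dy": 0, "dz": 0, "twist": 0},
    {"dx": 0, "dy": 0, "dz": 0, "twist": 0},
    {"dx": 0, "dy": 0, "dz": 0, "twist": 0}
  ]
}}

```text
time: 23.3
position: [502.6, -290.6, 96.6]
ee_rot: [[-0.309, -0.951, 0.0], [-0.951, 0.309, 0.001], [-0.001, 0.0, -1.0]]
wrist_force: [0.1, 2.8, 1.2]
finger_gap: 14.0
```

Emit:
{"method": "step_arm", "body": {
  "series": [
    {"dx": -0.3, "dy": 0, "dz": 0, "twist": 0},
    {"dx": -0.5, "dy": 0, "dz": 0, "twist": 0},
    {"dx": -0.8, "dy": 0, "dz": 0, "twist": 0},
    {"dx": -1.0, "dy": 0, "dz": 0, "twist": 0},
    {"dx": -1.0, "dy": 0, "dz": 0, "twist": 0},
    {"dx": -1.0, "dy": 0, "dz": 0, "twist": 0},
    {"dx": -1.0, "dy": 0, "dz": 0, "twist": 0},
    {"dx": -1.0, "dy": 0, "dz": 0, "twist": 0},
    {"dx": -1.0, "dy": 0, "dz": 0, "twist": 0},
    {"dx": -1.0, "dy": 0, "dz": 0, "twist": 0},
    {"dx": -0.8, "dy": 0, "dz": 0, "twist": 0},
    {"dx": -0.6, "dy": 0, "dz": 0, "twist": 0},
    {"dx": -0.5, "dy": 0, "dz": 0, "twist": 0},
    {"dx": -0.5, "dy": 0, "dz": 0, "twist": 0},
    {"dx": -0.3, "dy": 0, "dz": 0, "twist": 0},
    {"dx": 0, "dy": 0, "dz": 0, "twist": 0},
    {"dx": 0, "dy": 0, "dz": 0, "twist": 0}
  ]
}}

```text
time: 24.72
position: [537.0, -183.8, 96.7]
ee_rot: [[-0.309, -0.951, -0.001], [-0.951, 0.309, -0.0], [0.001, 0.001, -1.0]]
wrist_force: [-4.7, -0.2, 1.8]
finger_gap: 13.8
```

```bash
python3 - <<'E'
from h import *
s=r.read_state()
print(s["time"],s["position"],s["wrist_force"],s["finger_gap"],goto(s,(537.5,-182,97)))
E
```

```text
24.7167 [ 537.04749609 -183.8427773    96.70222803] [-4.70178389 -0.21364756  1.80858657] 13.77017378759886 [-0.19  0.01 -0.03]
```

About 2 mm remains by position. I'll push on to the stop.

Emit:
{"method": "step_arm", "body": {
  "series": [
    {"dx": -0.1, "dy": 0, "dz": 0, "twist": 0},
    {"dx": -0.1, "dy": 0, "dz": 0, "twist": 0},
    {"dx": -0.1, "dy": 0, "dz": 0, "twist": 0},
    {"dx": 0, "dy": 0, "dz": 0, "twist": 0},
    {"dx": 0, "dy": 0, "dz": 0, "twist": 0},
    {"dx": 0, "dy": 0, "dz": 0, "twist": 0}
  ]
}}

```text
time: 25.22
position: [537.9, -181.1, 96.7]
ee_rot: [[-0.309, -0.951, -0.001], [-0.951, 0.309, -0.001], [0.001, 0.001, -1.0]]
wrist_force: [-5.4, -2.5, 2.4]
finger_gap: 13.9
```

Emit:
{"method": "step_arm", "body": {
  "series": [
    {"dx": -0.1, "dy": 0, "dz": 0, "twist": 0},
    {"dx": -0.1, "dy": 0, "dz": 0, "twist": 0},
    {"dx": 0, "dy": 0, "dz": 0, "twist": 0},
    {"dx": 0, "dy": 0, "dz": 0, "twist": 0},
    {"dx": 0, "dy": 0, "dz": 0, "twist": 0}
  ]
}}

```text
time: 25.63
position: [538.0, -181.0, 96.7]
ee_rot: [[-0.311, -0.951, -0.002], [-0.95, 0.311, -0.004], [0.004, 0.001, -1.0]]
wrist_force: [-7.8, -8.8, 3.1]
finger_gap: 13.7
```

The stop is reached: force is rising and the position no longer changes. I'll ease off, release and rise.

Emit:
{"method": "step_arm", "body": {
  "gripper": 0.5,
  "series": [
    {"dx": 0.1, "dy": 0, "dz": 0, "twist": 0},
    {"dx": 0, "dy": 0, "dz": 0, "twist": 0},
    {"dx": 0, "dy": 0, "dz": 0, "twist": 0},
    {"dx": 0, "dy": 0, "dz": 0, "twist": 0},
    {"dx": 0, "dy": 0, "dz": 0, "twist": 0},
    {"dx": 0, "dy": 0, "dz": 0, "twist": 0},
    {"dx": 0, "dy": 0, "dz": -0.5, "twist": 0},
    {"dx": 0, "dy": 0, "dz": -1.5, "twist": 0},
    {"dx": 0, "dy": 0, "dz": -2.5, "twist": 0},
    {"dx": 0, "dy": 0, "dz": -3.0, "twist": 0},
    {"dx": 0, "dy": 0, "dz": -3.0, "twist": 0},
    {"dx": 0, "dy": 2.0, "dz": -2.0, "twist": 0},
    {"dx": 0, "dy": 2.0, "dz": 0, "twist": 0},
    {"dx": 0, "dy": 1.0, "dz": 0, "twist": 0},
    {"dx": 0, "dy": 0, "dz": 0, "twist": 0},
    {"dx": 0, "dy": 0, "dz": 0, "twist": 0},
    {"dx": 0, "dy": 0, "dz": 0, "twist": 0}
  ]
}}

```text
time: 27.05
position: [491.4, -164.4, 221.5]
ee_rot: [[-0.309, -0.951, 0.0], [-0.951, 0.309, 0.0], [-0.0, -0.0, -1.0]]
wrist_force: [0.6, 0.1, 0.7]
finger_gap: 43.8
```

```bash
python3 - <<'E'
from h import *
s=r.read_state();im=r.capture("wrist");cv2.imwrite("pics/w14raw.png",im)
print(s["time"],s["position"],s["wrist_force"],s["finger_gap"])
wire(im,wproj(pose(BOX,cube(-60,60,-90,90,0,80)),s));wire(im,wproj(pose(BOX,cube(-25,25,-7,7,75,103)),s))
b=im[60:270,150:430];b=cv2.resize(b,None,fx=2.8,fy=2.8);cv2.imwrite("pics/w14.png",b)
im=r.capture("scene");cv2.imwrite("pics/s14.png",im)
for cam in["scene"]:
  for t in ["press","scraper"]:
    for m in r.masks_of(cam,t)[:1]: print(cam,t,m["conf"],m["bbox"],np.argwhere(m["pixels"]).mean(0)[::-1].round(1))
E
```

```text
27.05 [ 491.38412526 -164.43857055  221.494169  ] [0.63691648 0.14097318 0.73960147] 43.81361573193242
scene press 0.96 [330.0, 254.2, 23.7, 23.7] [343.5 266. ]
scene scraper 0.62 [385.8, 229.6, 68.6, 35.3] [420.1 245.7]
```

View pics/w14.png

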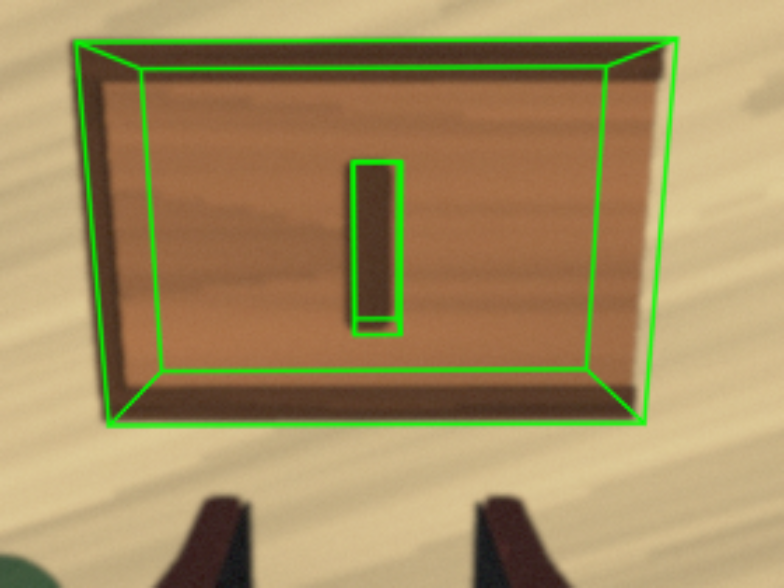

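View pics/s14.png

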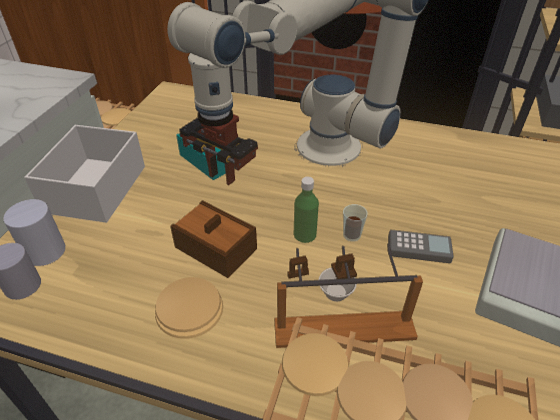

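The lid is home: the bar and lid edge are where they started, and no gap shows at the wall. The press (345,265) and scraper (298,267) still hang, and everything else is in place. I'll hand it in.

```bash
python3 - <<'E'
from rig import r
print(r.close_job())
E
```

```text
the job is handed in; nothing more can be done
None
```

The docker is in the wooden box with the lid shut, and I handed the job in at about 27 s. The interface gives no verdict, so these results are from my own measurements and pictures.

**What I did:** I slid the lid open about 114 mm by its bar. I lifted the docker 15 mm, drew it off its hook, carried it over the bottle and lowered it into the box until the floor pushed back with about 6 N. After letting go of it, I slid the lid home to its stop.

**Last checks:**
- **Docker:** after release it stood upright at the expected spot on the box floor. I couldn't see it again once the lid was shut.
- **Lid:** the hand stopped about 1 mm past where it first gripped the bar, and the force rose to about 12 N. In the last picture the bar and lid edge are back at their starting place, with no gap at the wall.
- **Other tools and things on the counter:** the press and scraper still hang, and by eye nothing else has moved. One check disagreed: the network's last "scraper" report was at (420,246), which is the card terminal; the picture shows the scraper on its hook at about (298,267).
- **Gripper:** it was clear of everything at hand-in.

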